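# Check the kitchen appliances for stray current with a tester

### The job

Take the pen-shaped tester that hangs in the rack's fork and, keeping it roughly upright, gently touch its metal tip for about half a second onto the brass test screw on top of the hot plate, then likewise onto the brass test screw on the lid of the rice cooker. Then hang the tester back in the fork, resting on its collar, and let go. Do not push aside the mug or the dipping dish that stand in front of the fork.

Things in the scene. Friction and masses are not known exactly. Their poses are not given: they have to be found in the camera images.
- tester: Pen-shaped voltage tester, 190 mm long, about 90 g, loose, hanging upright, tip down. Origin at the tip (its very end); z runs up along the tester. Thin steel shaft 8 mm across with a round tip from 0 to 100 mm; black collar 42 mm across from 100 to 106 mm; round dark grey handle 24 mm across from 106 to 186 mm; small steel cap to 190 mm. It is round, so its yaw does not matter.
- tester_grip (a point): A good point to grip: on the tester's axis in the middle of the handle, 152 mm above the tip.
- tester_collar (a point): Centre of the underside of the tester's collar, 100 mm above the tip.
- rack: Beige plastic dish rack, fixed, rails 84 mm high; a noodle bowl, a ladle and a rice paddle lie low in it. On its front (-x, towards the robot) stands a level fork, top 135 mm high. Origin on the table right under the middle of the fork's slot, z up; the rack's tray reaches from 35 to 255 mm from here towards +x and 180 mm to either side.
- rack_slot (a point): Middle of the slot between the fork's two prongs, level with their top faces (135 mm over the table), axes as the rack's. The slot is 20 mm wide (y), runs 35 mm from here towards +x to its closed end and 35 mm towards -x to its open end; each prong is 18 mm wide and 10 mm thick. The tester's shaft passes through the slot and its collar rests on both prongs, its tip then 35 mm above the table.
- hotplate: White electric hot plate, a box of 240 mm (x) by 200 mm (y), deck 70 mm high, with a dark round heating plate 150 mm across, top at 82 mm, centred 30 mm towards -x. Fixed. Origin at the centre of its underside, z up.
- hotplate_point (a point): Centre of the top of the hot plate's test screw: a rigid, flat round brass head 28 mm across and 10 mm high on a black washer, on the deck 85 mm from the hot plate's centre towards its +x (the side away from the robot). Its top is 80 mm above the table.
- cooker: Small round rice cooker, 180 mm across, fixed, with a flat aluminium lid whose top is 110 mm high and a black lid knob 38 mm across, top at 136 mm, 10 mm from the centre towards -x. Two black side handles. Origin at the centre of its underside, z up.
- cooker_point (a point): Centre of the top of the rice cooker's test screw: the same kind of rigid brass head, 28 mm across and 10 mm high, on the lid 60 mm from the cooker's centre towards its +x. Its top is 120 mm above the table.
- mug: White mug, 76 mm across without its handle, 85 mm tall, standing loose between the two appliances. Leave alone. Origin at the centre of its underside.
- dish: Small blue dipping dish, 84 mm across, 26 mm high, standing loose in front of the fork. Leave alone. Origin at the centre of its underside.
Mind the look-alikes: they are no part of the job. What is shaped like the tester but red is not meant. Leave any purple look-alike of the cooker alone.

How it is judged (in metres and radians):
On the way, in this order (a step that is already met when the one before it is completed fails the run):
1. the held, roughly upright tester's tip touches the brass screw head on the hot plate (contact force between tester and hotplate above 0.3 N and distance between tester and hotplate_point below 0.016 m and contact force between the fingers and tester above 1 N and angle between tester's own z axis and vertical below 0.5 rad), for 0.4 s.
2. the held, roughly upright tester's tip touches the brass screw head on the rice cooker (contact force between tester and cooker above 0.3 N and distance between tester and cooker_point below 0.016 m and contact force between the fingers and tester above 1 N and angle between tester's own z axis and vertical below 0.5 rad), for 0.4 s.
At the end, for the whole second after the job is handed in: The tester hangs at rest and upright (within 0.15 rad) in the rack's fork, the underside of its collar resting on the prongs: within 6 mm of their top in height and within 35 mm of the slot's middle horizontally (horizontal distance between tester_collar and rack_slot below 0.035 m and z of tester_collar in the frame of rack_slot between -0.006 and 0.006 m and angle between tester's own z axis and vertical below 0.15 rad and linear speed of tester below 0.03 m/s); the robot touches nothing.
It fails at once if the mug or the dipping dish is shifted more than 30 mm (distance of any of mug, dish from where it was at the start of the episode above 0.03 m).
It fails at once if the tester is pressed on an appliance with more than 40 N (contact force between tester and hotplate above 40 N or contact force between tester and cooker above 40 N).
It also fails if it takes over 58 s, if anything falls off the work surface, if the arm or the gripper's body presses on something with over 40 N, if the wrist force passes 120 N, or if a joint passes its speed limit or range.

### The arm

A 6-joint arm with a two-finger parallel gripper is mounted at the origin on the work surface. World frame = base frame: x ahead of the robot, y to its left, z up, the work surface at z = 0. Lengths are in m, angles in degrees, forces in N, time in s.
With the tool pointing down it reaches from about 0.4 to 0.825 m from the base axis. Payload 7 kg.
Tool frame: the origin (TCP) lies on the centre line of the jaws, within the pads' length; the fingertips stand 19 mm ahead of it and the grasp point (between the pads) is the TCP; z points along the fingers, y is the line along which they close (so a half turn about z gives the same grasp; the last joint's range is limited). The gripper opens to 88 mm and grips with 3 to 60 N. Pads are 19 mm wide; open, the fingers measure 130 mm over their backs; the gripper's body (78 mm by 193 mm) begins 47 mm behind the grasp point.
Start: joints at [-55.915, 20.546, 0.682, 0, -70.136, -16.507], TCP at [0.204, -0.643, 0.246] pointing down, gripper open.
Joint ranges: [-176.03, 176.03], [-82.01, 121.73], [-58.28, 71.71], [-173.87, 95.51], [-174.79, -0.11], [-173.66, 173.66]. Speed limits (degrees/s): [136.94, 136.94, 172.46, 180, 180, 180].

### API

Orientations are given as [roll, pitch, yaw] about the fixed x, y, z axes, in that order (R = Rz(yaw) Ry(pitch) Rx(roll)).
In Python, from plant import ctrl gives the robot as it stands.
- The arm moves only by the tool move_arm, never from a script. Its argument "motion" is a list of rows, each a list of 3 entries, a list of its own where there are three numbers: the shift along the tool's x, y, z in mm, then the turn, a rotation vector about the tool's x, y, z in degrees, then the closure, from 0 (fully open) to 1 (shut). A call has 1 to 10 rows; each row is the pose to reach, as a shift and turn from the pose commanded when the call began, along the tool's axes at that moment; what a row does not reach only later rows make up. A row lasts 1/12 s, in which the tool goes at most 41.7 mm and 7.16 degrees, less where a joint would pass 70% of its speed; a pose out of reach is approached as far as the arm can. A call with a gripper value outside its range is refused whole. The fingers move at their own pace and stop on an object; the grip force is fixed at half the most. Time passes only in rows, so rows that repeat a pose let the fingers close. It gives the time, the measured TCP pose, the force, the opening and the grip force at its end, in the units of the state.
- ctrl.get_obs(): the state, without advancing time (a new reading comes with each control period).
- ctrl.snapshot(name): name is "scene" or "top"; returns a dict with "color" (480x640x3 uint8, blue, green, red), "camera_matrix" (3x3 intrinsics, pixels), "cam_to_world" (4x4, takes a point from camera to world coordinates). Camera axes: x right, y up, looking along -z (the intrinsics and any distortion apply to the point x, -y, -z); pixel columns grow to the right and rows downward; lengths in m; the calibration is good to about 2 mm. A picture is of the moment at which its call begins. There is no depth.
- ctrl.close_job(): hands the job in; it is judged then, once.
The state is a dict: "clock": time; "joint_pos": joint angles; "qvel": joint speeds; "tau": joint torques, N m; "tool_pos": TCP position; "orientation": TCP orientation; "force": force on the tool from outside, world axes, zero at the start; "moment": the same for the moment, N m; "opening": finger opening in m; "gripper_force": force on a finger pad.
Only numpy, scipy, OpenCV 4.12 (cv2) and the standard library are available. Lean on these libraries where they do the work, as an engineer would, in place of code of your own. Each camera call takes 0.05 s, during which the arm holds its last target. There are 200 camera calls.

## Working session

There is one attempt and no reset: what is moved stays moved. The work goes in short steps, Python scripts to look and compute and a tool call to move; the robot and the scene stay as the last step left them, time stands still between calls to the robot, and variables do not carry over. Pictures are saved under pics/ and viewed, at most 10 in all, crops included, and the job is handed in when it is done.

Besides the shell and the picture viewer there is one more tool, called after ">>>" as a command line: name --argument value ..., lists and objects as JSON in quotes. move_arm: Moves the arm, as the interface text tells. Its arguments: {"type":"object","properties":{"motion":{"type":"array"}},"required":["motion"]}

```bash
mkdir -p pics
python3 - <<'E'
from plant import ctrl
import cv2,numpy as np
for n in("scene","top"):
    s=ctrl.snapshot(n);cv2.imwrite(f"pics/{n}0.png",s["color"]);np.savez(f"{n}0.npz",**s);print(s["camera_matrix"],s["cam_to_world"],[k for k in s])
print(ctrl.get_obs())
E
```

```text
[[496.66938835   0.         317.24698208]
 [  0.         496.66938835 241.97092173]
 [  0.           0.           1.        ]] [[-0.29230702 -0.7562892   0.58530611  1.09394924]
 [ 0.95631998 -0.22927567  0.18134157  0.23487004]
 [-0.00295022  0.61274734  0.79027336  0.96971167]
 [ 0.          0.          0.          1.        ]] ['color', 'camera_matrix', 'cam_to_world']
[[483.568383     0.         327.82490958]
 [  0.         483.568383   239.86887781]
 [  0.           0.           1.        ]] [[-0.00431724  0.99961223 -0.02750908  0.40934682]
 [-0.99985396 -0.00386013  0.01664822  0.02066553]
 [ 0.01653558  0.02757694  0.99948291  1.19862217]
 [ 0.          0.          0.          1.        ]] ['color', 'camera_matrix', 'cam_to_world']
{'clock': 0.1, 'joint_pos': array([-5.59156240e+01,  2.05871380e+01,  6.39385178e-01, -1.43224403e-02,
       -7.01354808e+01, -1.65067418e+01]), 'qvel': array([-0.01325045, -0.09839521,  0.21259518,  0.07474933,  0.06677855,
       -0.06654167]), 'tau': array([-3.30437193e-03, -5.84164846e+01,  2.93751007e+01,  7.01554030e+00,
        1.02297618e-02, -6.46623994e-05]), 'tool_pos': array([ 0.20368797, -0.64311952,  0.24473202]), 'orientation': array([ 1.79916371e+02, -1.07408815e-02, -1.62427234e+02]), 'force': array([-0.23385834,  0.03678926,  0.11520778]), 'moment': array([ 0.00328063, -0.02469801,  0.00998932]), 'gripper_force': 0.0, 'opening': 0.08779900811132174}
```

View pics/scene0.png

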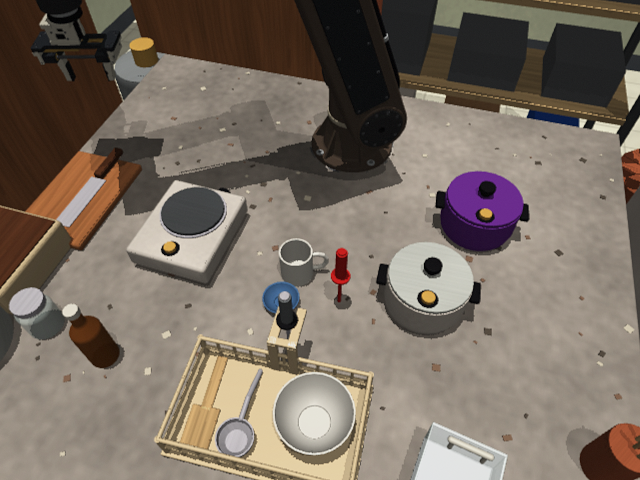

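View pics/top0.png

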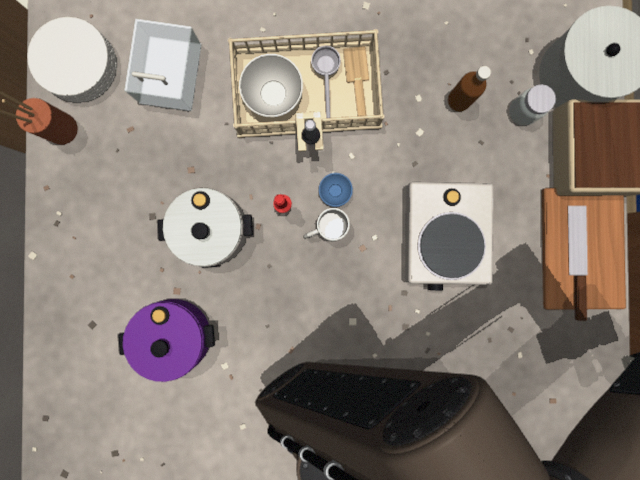

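The scene view shows the grey tester in the fork at about (286,310), a red look-alike at (341,275), the silver cooker's screw at (429,298), the purple look-alike's screw at (486,215) and the hot plate's screw at (170,248). In the top view these are at (311,130), (283,204), (200,200), (158,316) and (452,197). The dark grey tester in the fork, the silver cooker and the white hot plate fit the description. I'll confirm with an enlarged crop and measure.

```bash
cat > h.py <<'E'
import numpy as np,cv2
from scipy.optimize import least_squares
def ray(s,u,v):
    K=s["camera_matrix"];T=s["cam_to_world"]
    d=np.array([(u-K[0,2])/K[0,0],-(v-K[1,2])/K[1,1],-1]);return T[:3,3],T[:3,:3]@d
def atz(s,u,v,z):
    o,d=ray(s,u,v);return o+d*(z-o[2])/d[2]
def proj(s,p):
    T=s["cam_to_world"];c=T[:3,:3].T@(np.asarray(p)-T[:3,3]);K=s["camera_matrix"]
    return np.array([K[0,0]*c[0]/-c[2]+K[0,2],K[1,1]*c[1]/c[2]+K[1,2]])
def load(n): return dict(np.load(n))
E
python3 - <<'E'
from h import *
S={n:load(n+"0.npz") for n in("scene","top")}
for n,s in S.items():
    hsv=cv2.cvtColor(s["color"],cv2.COLOR_BGR2HSV)
    m=cv2.inRange(hsv,(14,130,130),(28,255,255))
    k,_,st,c=cv2.connectedComponentsWithStats(m)
    for i in range(1,k):
        if st[i,4]>60: print(n,st[i],c[i].round(1),"z.08",atz(s,*c[i],.08)[:2].round(4),"z.12",atz(s,*c[i],.12)[:2].round(4))
a=S["top"]["color"][90:240,270:370];b=S["scene"]["color"][225:375,230:370]
a=cv2.resize(a,None,fx=4,fy=4,interpolation=2);b=cv2.resize(b,None,fx=4/1.4,fy=4,interpolation=2)
cv2.imwrite("pics/crop1.png",np.hstack([a[:, :400],cv2.resize(b,(400,600))]))
E
```

```text
scene [130  37  24  14 249] [141.2  43.7] z.08 [-0.1864 -0.7648] z.12 [-0.1288 -0.7198]
scene [480 209  12   9  85] [485.6 212.9] z.08 [0.2358 0.3873] z.12 [0.2743 0.3805]
scene [163 242  13   9  91] [169. 246.] z.08 [ 0.543  -0.2858] z.12 [ 0.5678 -0.2624]
scene [422 291  14  12 134] [428.2 296.3] z.08 [0.5051 0.2944] z.12 [0.5315 0.2917]
top [447 191  12  12 110] [452.2 196.4] z.08 [ 0.5404 -0.2883] z.12 [ 0.5357 -0.2773]
top [193 194  13  12 122] [199.2 199.5] z.08 [0.5346 0.2988] z.12 [0.5301 0.2888]
top [152 310  13  12 125] [158.3 315.4] z.08 [0.2685 0.3913] z.12 [0.2736 0.378 ]
```

View pics/crop1.png

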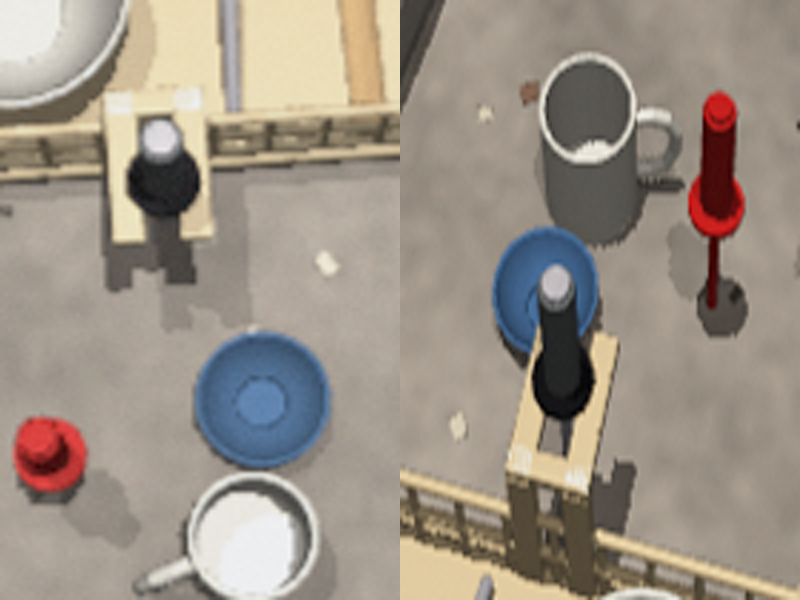

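The crop shows the dark grey tester with its steel cap in the fork: cap at top (310.5,124.5) and scene (285,296). The red one stands apart and is not meant. The dish lies just in front of the fork.

Run:
```python
from h import *
t=load("top0.npz");s=load("scene0.npz")
f=lambda c,u,v,z:atz(c,u,v,z)[:2].round(4)
print("cap",f(t,310.5,124.5,.225),f(s,285,296,.225))
print("collar",f(t,311,135.5,.138),f(s,287,320,.138))
print("prong front L,R outer",f(t,270+113/4,90+240/4,.135),f(t,270+213/4,90+236/4,.135))
print("slot front inner",f(t,270+145/4,90+240/4,.135),f(t,270+180/4,90+238/4,.135))
print("slot closed",f(t,270+140/4,90+107/4,.135),f(t,270+178/4,90+107/4,.135))
print("fork back",f(t,270+105/4,90+90/4,.135),f(t,270+208/4,90+88/4,.135))
print("dish",f(t,335.5,189.5,.026),"mug",f(t,333,224.5,.085),"red top",f(t,280,199.5,.19))
print("scene prong fronts",f(s,230+540/400*0+ (545-400)*.35,225+335/4,.135),f(s,230+(618-400)*.35,225+340/4,.135))
# cooker outline & hotplate check
print("hp corners",[f(t,*p,.07) for p in((410,183),(493,183),(493,285),(408,283))])
print("knob",f(t,200.5,231,.136), "lid", f(t,203,227,.11))
```

```text
cap [0.6702 0.0386] [0.6732 0.0449]
collar [0.669  0.0391] [0.6729 0.0439]
prong front L,R outer [0.6375 0.0675] [0.6397 0.0122]
slot front inner [0.6375 0.0498] [0.6386 0.0304]
slot closed [0.7116 0.0523] [0.7116 0.0313]
fork back [0.721  0.0717] [0.7222 0.0146]
dish [ 0.5642 -0.0181] mug [ 0.4754 -0.01  ] red top [0.5218 0.1034]
scene prong fronts [0.6518 0.0236] [0.6401 0.0716]
hp corners [array([ 0.5733, -0.1918]), array([ 0.5729, -0.3879]), array([ 0.3332, -0.3846]), array([ 0.3389, -0.185 ])]
knob [0.4591 0.2818] lid [0.4693 0.2826]
```

>>> move_arm --motion '[[[-15,12,-15],[0,0,2],0],[[-45,35,-30],[0,0,4],0],[[-80,62,-45],[0,0,7],0],[[-115,90,-60],[0,0,10],0],[[-150,117,-75],[0,0,13],0],[[-185,145,-85],[0,0,15],0],[[-220,172,-90],[0,0,17.6],0],[[-255,200,-95],[0,0,17.6],0],[[-290,227,-95],[0,0,17.6],0],[[-325,255,-95],[0,0,17.6],0]]'

```text
clock: 0.93
tool_pos: [0.4197, -0.3265, 0.3405]
orientation: [-180.0, 0.0, 180.0]
force: [1.8, -0.4, 0.2]
opening: 0.0877
gripper_force: 0.0
```

>>> move_arm --motion '[[[-23,34,0],[0,0,0],0],[[-46,68,0],[0,0,0],0],[[-69,102,0],[0,0,0],0],[[-92,136,0],[0,0,0],0],[[-115,170,0],[0,0,0],0],[[-138,204,0],[0,0,0],0],[[-161,238,0],[0,0,0],0],[[-184,272,0],[0,0,0],0],[[-207,306,0],[0,0,0],0],[[-225,330,0],[0,0,0],0]]'

```text
clock: 1.77
tool_pos: [0.6452, 0.0046, 0.3392]
orientation: [180.0, -0.0, -179.9]
force: [0.6, -0.9, 0.2]
opening: 0.0877
gripper_force: 0.0
```

>>> move_arm --motion '[[[-9,12,0],[0,0,0],0],[[-9,12,0],[0,0,0],0],[[-9,12,0],[0,0,0],0],[[-9,12,0],[0,0,0],0],[[-9,12,0],[0,0,0],0]]'

```text
clock: 2.18
tool_pos: [0.6526, 0.0126, 0.3403]
orientation: [180.0, 0.0, 179.9]
force: [0.3, 0.1, 0.5]
opening: 0.0878
gripper_force: 0.0
```

Run:
```python
from plant import ctrl
import cv2,numpy as np
o=ctrl.get_obs();print(o["tool_pos"],o["orientation"],o["clock"],o["joint_pos"])
s=ctrl.snapshot("scene");np.savez("scene1.npz",**s)
cv2.imwrite("pics/s1.png",cv2.resize(s["color"][150:375,150:450],None,fx=8/3,fy=8/3,interpolation=2))
```

```text
[0.65261597 0.01260212 0.34030035] [1.79998246e+02 9.58737278e-03 1.79923576e+02] 2.1833 [ 1.81949778e+01  1.60947428e+01  6.47353451e+00  1.35986651e-03
 -8.03691379e+01 -1.08271629e+02]
```

View pics/s1.png

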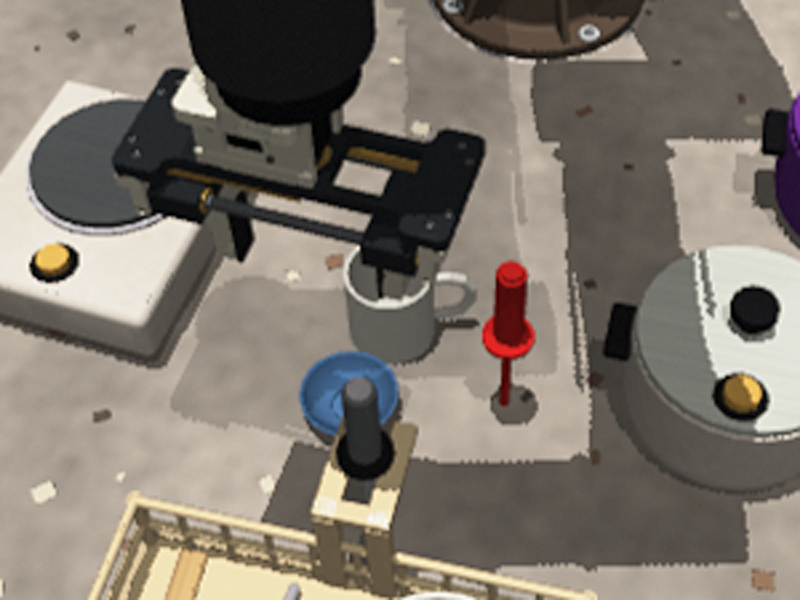

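The gripper is still about 30 mm short of the tester (row clipping); the fork and tester stand clear beneath.

>>> move_arm --motion '[[[-10,15,0],[0,0,0],0],[[-19,29,0],[0,0,0],0],[[-19,29,0],[0,0,0],0],[[-19,29,30],[0,0,0],0],[[-19,29,60],[0,0,0],0],[[-19,29,80],[0,0,0],0],[[-19,29,80],[0,0,0],0],[[-19,29,80],[0,0,0],0],[[-19,29,80],[0,0,0],0]]'

```text
clock: 2.98
tool_pos: [0.6731, 0.0428, 0.2617]
orientation: [-180.0, 0.1, -180.0]
force: [-0.1, -0.3, 0.5]
opening: 0.0875
gripper_force: 0.0
```

Run:
```python
from plant import ctrl
import cv2,numpy as np
o=ctrl.get_obs();print(o["tool_pos"],o["orientation"],o["clock"])
s=ctrl.snapshot("scene");np.savez("scene2.npz",**s)
cv2.imwrite("pics/s2.png",cv2.resize(s["color"][220:370,200:400],None,fx=4,fy=4,interpolation=2))
```

```text
[0.67314924 0.04277819 0.26172724] [-1.79991086e+02  1.18302173e-01 -1.79999281e+02] 2.9833
```

View pics/s2.png

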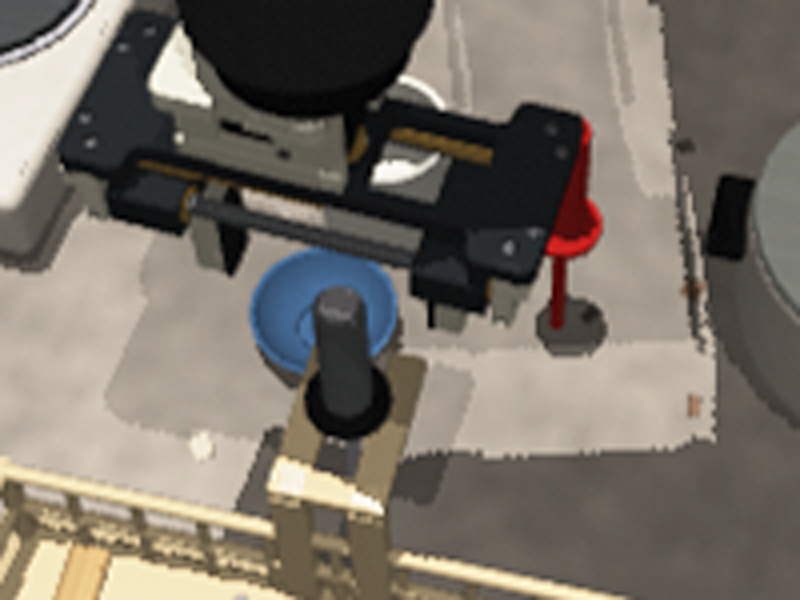

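The fingers (crop x ≈ 235 and 440) straddle the cap at (338,300). Descending and gripping.

>>> move_arm --motion '[[[1,-1,20],[0,0,0],0],[[1,-1,45],[0,0,0],0],[[1,-1,65],[0,0,0],0],[[1,-1,75],[0,0,0],0],[[1,-1,75],[0,0,0],0],[[1,-1,75],[0,0,0],0.3],[[1,-1,75],[0,0,0],0.5],[[1,-1,75],[0,0,0],0.7],[[1,-1,75],[0,0,0],0.8],[[1,-1,75],[0,0,0],0.9]]'

```text
clock: 3.87
tool_pos: [0.6715, 0.0417, 0.186]
orientation: [180.0, 0.1, 180.0]
force: [0.3, 0.3, 0.9]
opening: 0.0595
gripper_force: 0.0
```

>>> move_arm --motion '[[[0,0,0],[0,0,0],1],[[0,0,0],[0,0,0],1],[[0,0,0],[0,0,0],1],[[0,0,0],[0,0,0],1]]'

```text
clock: 4.2
tool_pos: [0.6712, 0.0416, 0.185]
orientation: [-180.0, -0.0, 180.0]
force: [0.2, 0.9, 0.4]
opening: 0.0328
gripper_force: 0.0
```

>>> move_arm --motion '[[[0,0,0],[0,0,0],1],[[0,0,0],[0,0,0],1],[[0,0,0],[0,0,0],1],[[0,0,0],[0,0,0],1],[[0,0,0],[0,0,0],1]]'

```text
clock: 4.62
tool_pos: [0.6711, 0.0416, 0.1849]
orientation: [-180.0, -0.0, 180.0]
force: [-0.5, -0.1, -0.6]
opening: 0.0234
gripper_force: 30.0
```

>>> move_arm --motion '[[[0,0,-10],[0,0,0],1],[[0,0,-25],[0,0,0],1],[[0,0,-45],[0,0,0],1],[[0,0,-65],[0,0,0],1],[[0,0,-85],[0,0,0],1],[[0,0,-105],[0,0,0],1],[[0,0,-125],[0,0,0],1],[[0,0,-145],[0,0,0],1],[[0,0,-155],[0,0,0],1],[[0,0,-155],[0,0,0],1]]'

```text
clock: 5.45
tool_pos: [0.672, 0.0416, 0.3434]
orientation: [179.9, 0.3, 180.0]
force: [-0.0, -0.7, -0.4]
opening: 0.0232
gripper_force: 30.0
```

Run:
```python
from plant import ctrl
import cv2,numpy as np
o=ctrl.get_obs();print(o["tool_pos"],o["orientation"],o["clock"],o["gripper_force"],o["opening"])
s=ctrl.snapshot("scene");np.savez("scene3.npz",**s)
cv2.imwrite("pics/s3.png",cv2.resize(s["color"][180:360,200:400],None,fx=3.3,fy=3.3,interpolation=2))
```

```text
[0.67201245 0.04164444 0.34338426] [179.94713117   0.27350342 179.98793274] 5.45 29.999114871025085 0.023246043415579738
```

View pics/s3.png

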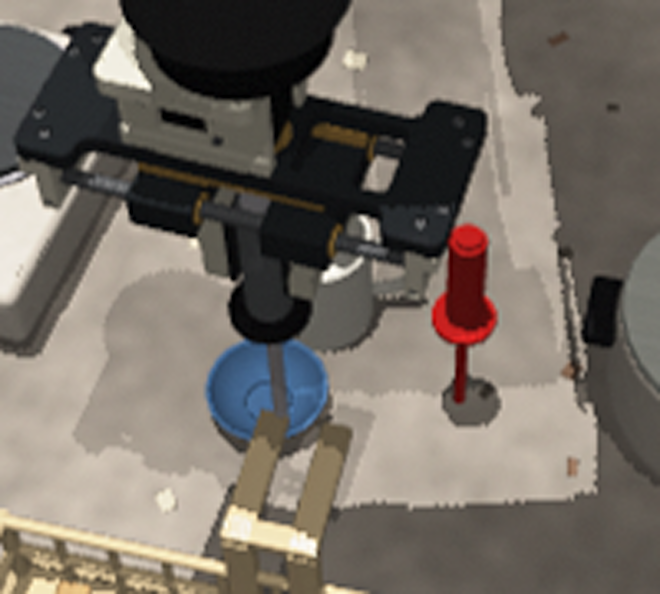

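The tester is held upright, clear above the fork, its tip at crop (280,412), about px (285,305). Moving to the hot plate.

>>> move_arm --motion '[[[3,-8,0],[0,0,0],1],[[9,-23,0],[0,0,0],1],[[18,-45,0],[0,0,0],1],[[29,-73,0],[0,0,0],1],[[40,-101,0],[0,0,0],1],[[51,-129,0],[0,0,0],1],[[62,-157,0],[0,0,0],1],[[73,-183,0],[0,0,0],1],[[80,-201,0],[0,0,0],1],[[84,-211,0],[0,0,0],1]]'

```text
clock: 6.33
tool_pos: [0.5847, -0.1723, 0.3391]
orientation: [-180.0, -0.1, 179.8]
force: [-0.2, 0.1, -1.9]
opening: 0.0236
gripper_force: 30.0
```

>>> move_arm --motion '[[[3,-8,0],[0,0,0],1],[[10,-25,0],[0,0,0],1],[[20,-50,0],[0,0,0],1],[[30,-76,0],[0,0,0],1],[[39,-98,15],[0,0,0],1],[[44,-112,35],[0,0,0],1],[[47,-118,55],[0,0,0],1],[[47,-118,70],[0,0,0],1],[[47,-118,75],[0,0,0],1],[[47,-118,75],[0,0,0],1]]'

```text
clock: 7.17
tool_pos: [0.5392, -0.2871, 0.2631]
orientation: [179.9, -0.2, 180.0]
force: [0.4, 0.7, -1.2]
opening: 0.0238
gripper_force: 30.0
```

Run:
```python
from plant import ctrl
from h import *
s3=load("scene3.npz");print("tip exp3",proj(s3,(.672,.0416,.193)))
o=ctrl.get_obs();print(o["tool_pos"],o["orientation"],o["clock"],o["gripper_force"],o["force"])
p=o["tool_pos"].copy();p[2]-=.15;out=[]
for n,c in(("scene",(169,246)),("top",(452,197))):
    s=ctrl.snapshot(n);print(n,"tip exp",proj(s,p),"screw",proj(s,(.541,-.287,.08)))
    u,v=c;out.append(cv2.resize(s["color"][v-60:v+40,u-40:u+40],(400,500),interpolation=2))
cv2.imwrite("pics/s4.png",np.hstack(out))
```

```text
tip exp3 [284.42638659 304.34358688]
[ 0.53920358 -0.28709614  0.26313743] [179.94982232  -0.18952547 179.97503186] 7.1667 29.99910593032837 [ 0.36952945  0.66729146 -1.22707448]
scene tip exp [165.70901304 235.46569635] screw [168.95483922 245.21598637]
top tip exp [455.70427993 195.18290163] screw [451.66028551 196.11996506]
```

View pics/s4.png

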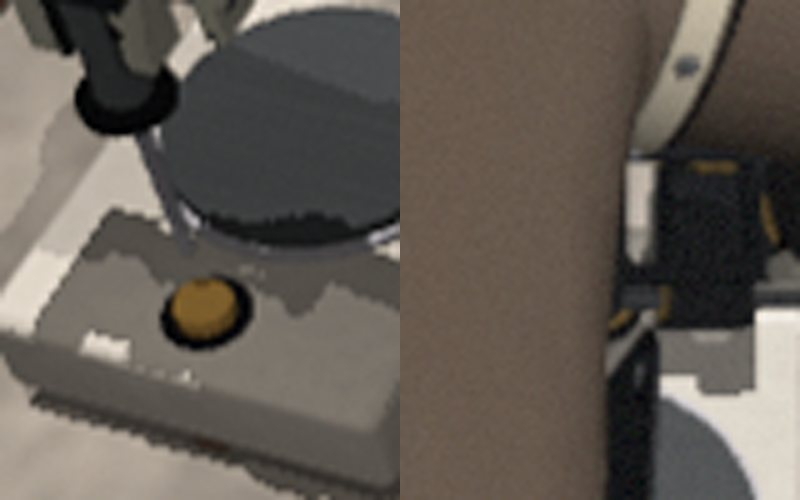

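The tip is at crop (187,250), i.e. px (166,236), matching the prediction. The screw is directly below. Descending slowly.

>>> move_arm --motion '[[[-2,0,10],[0,0,0],1],[[-2,0,20],[0,0,0],1],[[-2,0,25],[0,0,0],1],[[-2,0,28],[0,0,0],1],[[-2,0,30],[0,0,0],1],[[-2,0,30],[0,0,0],1]]'

```text
clock: 7.77
tool_pos: [0.5419, -0.2873, 0.2345]
orientation: [180.0, -0.0, 180.0]
force: [0.0, -0.1, -1.8]
opening: 0.0237
gripper_force: 30.0
```

>>> move_arm --motion '[[[0,0,0.5],[0,0,0],1],[[0,0,1],[0,0,0],1],[[0,0,1.5],[0,0,0],1],[[0,0,2],[0,0,0],1],[[0,0,2],[0,0,0],1]]'

```text
clock: 8.18
tool_pos: [0.542, -0.2874, 0.233]
orientation: [180.0, 0.0, 180.0]
force: [1.0, 1.4, -0.8]
opening: 0.0236
gripper_force: 30.0
```

>>> move_arm --motion '[[[0,0,0.5],[0,0,0],1],[[0,0,1],[0,0,0],1],[[0,0,1.5],[0,0,0],1],[[0,0,2],[0,0,0],1],[[0,0,2],[0,0,0],1]]'

```text
clock: 8.6
tool_pos: [0.542, -0.2873, 0.2308]
orientation: [180.0, -0.0, 180.0]
force: [0.3, 1.0, -1.2]
opening: 0.0236
gripper_force: 30.0
```

>>> move_arm --motion '[[[0,0,0.5],[0,0,0],1],[[0,0,1],[0,0,0],1],[[0,0,1],[0,0,0],1],[[0,0,1],[0,0,0],1]]'

```text
clock: 8.93
tool_pos: [0.5421, -0.2873, 0.23]
orientation: [-180.0, -0.0, 180.0]
force: [-0.6, 0.8, -0.8]
opening: 0.0235
gripper_force: 30.0
```

>>> move_arm --motion '[[[0,0,0.5],[0,0,0],1],[[0,0,1],[0,0,0],1],[[0,0,1],[0,0,0],1],[[0,0,1],[0,0,0],1]]'

```text
clock: 9.27
tool_pos: [0.5422, -0.2874, 0.2295]
orientation: [-180.0, 0.0, 180.0]
force: [-0.0, 0.7, 2.8]
opening: 0.0232
gripper_force: 30.0
```

>>> move_arm --motion '[[[0,0,0.5],[0,0,0],1],[[0,0,1],[0,0,0],1],[[0,0,1],[0,0,0],1],[[0,0,1],[0,0,0],1]]'

```text
clock: 9.6
tool_pos: [0.5424, -0.2876, 0.2292]
orientation: [-180.0, 0.1, 180.0]
force: [-1.5, 0.3, 7.7]
opening: 0.0234
gripper_force: 30.0
```

Contact (~9 N). Hold, then lift.

>>> move_arm --motion '[[[0,0,0],[0,0,0],1],[[0,0,0],[0,0,0],1],[[0,0,0],[0,0,0],1],[[0,0,0],[0,0,0],1],[[0,0,0],[0,0,0],1],[[0,0,0],[0,0,0],1],[[0,0,0],[0,0,0],1],[[0,0,0],[0,0,0],1]]'

```text
clock: 10.27
tool_pos: [0.5424, -0.2876, 0.2292]
orientation: [-180.0, 0.1, 180.0]
force: [-1.8, 1.9, 7.6]
opening: 0.0235
gripper_force: 30.0
```

>>> move_arm --motion '[[[0,0,-5],[0,0,0],1],[[0,0,-20],[0,0,0],1],[[0,0,-45],[0,0,0],1],[[0,0,-75],[0,0,0],1],[[0,0,-105],[0,0,0],1],[[0,0,-125],[0,0,0],1],[[0,0,-140],[0,0,0],1],[[0,0,-145],[0,0,0],1],[[0,0,-145],[0,0,0],1],[[0,0,-145],[0,0,0],1]]'

```text
clock: 11.1
tool_pos: [0.5418, -0.2871, 0.3718]
orientation: [179.9, -0.1, 180.0]
force: [0.2, 0.5, -1.6]
opening: 0.0236
gripper_force: 30.0
```

>>> move_arm --motion '[[[0,8,-5],[0,0,0],1],[[1,23,-10],[0,0,0],1],[[1,45,-10],[0,0,0],1],[[2,73,-10],[0,0,0],1],[[2,101,-10],[0,0,0],1],[[3,129,-10],[0,0,0],1],[[3,157,-10],[0,0,0],1],[[4,185,-10],[0,0,0],1],[[4,213,-10],[0,0,0],1],[[5,241,-10],[0,0,0],1]]'

```text
clock: 11.93
tool_pos: [0.5364, -0.0446, 0.3821]
orientation: [-180.0, -0.1, 180.0]
force: [0.4, -0.2, -1.5]
opening: 0.0237
gripper_force: 30.0
```

>>> move_arm --motion '[[[1,28,0],[0,0,0],1],[[2,56,0],[0,0,0],1],[[2,84,0],[0,0,0],1],[[3,112,0],[0,0,0],1],[[3,140,0],[0,0,0],1],[[4,168,0],[0,0,0],1],[[4,196,0],[0,0,0],1],[[5,220,0],[0,0,0],1],[[5,235,0],[0,0,0],1],[[5,240,0],[0,0,0],1]]'

```text
clock: 12.77
tool_pos: [0.5316, 0.1959, 0.3818]
orientation: [-179.9, -0.1, -179.9]
force: [1.2, -0.5, -1.1]
opening: 0.0238
gripper_force: 30.0
```

>>> move_arm --motion '[[[0,10,0],[0,0,0],1],[[1,25,0],[0,0,0],1],[[1,45,0],[0,0,0],1],[[1,65,0],[0,0,0],1],[[1,80,0],[0,0,0],1],[[1,90,10],[0,0,0],1],[[1,95,30],[0,0,0],1],[[1,95,50],[0,0,0],1],[[1,95,60],[0,0,0],1],[[1,95,60],[0,0,0],1]]'

```text
clock: 13.6
tool_pos: [0.5302, 0.2879, 0.3198]
orientation: [-179.8, -0.2, 180.0]
force: [-0.9, -0.7, -1.3]
opening: 0.0236
gripper_force: 30.0
```

Run:
```python
from plant import ctrl
from h import *
o=ctrl.get_obs();print(o["tool_pos"],o["orientation"],o["clock"],o["force"])
p=o["tool_pos"].copy();p[2]-=.15
s=ctrl.snapshot("scene");print("tip exp",proj(s,p),"screw",proj(s,(.531,.290,.12)))
u,v=428,296;cv2.imwrite("pics/s5.png",cv2.resize(s["color"][v-70:v+30,u-50:u+50],(500,500),interpolation=2))
```

```text
[0.53020163 0.28788171 0.31976147] [-179.81837945   -0.23029507  179.95662901] 13.6 [-0.87695227 -0.69226881 -1.32123961]
tip exp [430.83510672 281.58085706] screw [427.39716385 295.87061256]
```

View pics/s5.png

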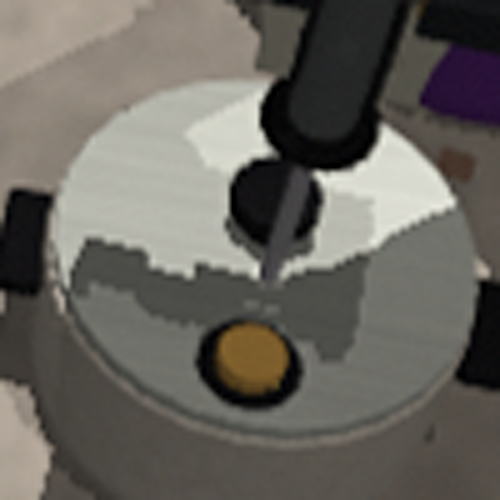

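The tip is at px (431.6,282), as predicted, above the silver cooker's screw at (427,296). Descending.

>>> move_arm --motion '[[[-1,2,10],[0,0,0],1],[[-1,2,22],[0,0,0],1],[[-1,2,34],[0,0,0],1],[[-1,2,41],[0,0,0],1],[[-1,2,44],[0,0,0],1],[[-1,2,45],[0,0,0],1],[[-1,2,45],[0,0,0],1]]'

```text
clock: 14.23
tool_pos: [0.5326, 0.2908, 0.2785]
orientation: [180.0, 0.0, 180.0]
force: [0.7, -0.0, -0.6]
opening: 0.0239
gripper_force: 30.0
```

>>> move_arm --motion '[[[0,0,0.5],[0,0,0],1],[[0,0,1],[0,0,0],1],[[0,0,1.5],[0,0,0],1],[[0,0,2],[0,0,0],1],[[0,0,2],[0,0,0],1]]'

```text
clock: 14.65
tool_pos: [0.5322, 0.2907, 0.276]
orientation: [180.0, 0.0, 180.0]
force: [-0.7, -0.9, -1.3]
opening: 0.0239
gripper_force: 30.0
```

>>> move_arm --motion '[[[0,0,0.5],[0,0,0],1],[[0,0,1],[0,0,0],1],[[0,0,1],[0,0,0],1],[[0,0,1],[0,0,0],1]]'

```text
clock: 14.98
tool_pos: [0.5323, 0.2907, 0.275]
orientation: [-180.0, -0.0, 180.0]
force: [-0.7, 0.7, -0.6]
opening: 0.0237
gripper_force: 30.0
```

>>> move_arm --motion '[[[0,0,1],[0,0,0],1],[[0,0,2],[0,0,0],1],[[0,0,3],[0,0,0],1],[[0,0,4],[0,0,0],1],[[0,0,4],[0,0,0],1]]'

```text
clock: 15.4
tool_pos: [0.5322, 0.2906, 0.2707]
orientation: [-180.0, -0.0, 180.0]
force: [0.0, -0.2, -0.9]
opening: 0.0237
gripper_force: 30.0
```

>>> move_arm --motion '[[[0,0,0.5],[0,0,0],1],[[0,0,1],[0,0,0],1],[[0,0,1.5],[0,0,0],1],[[0,0,1.5],[0,0,0],1],[[0,0,1.5],[0,0,0],1]]'

```text
clock: 15.82
tool_pos: [0.5323, 0.2907, 0.2696]
orientation: [180.0, 0.0, 180.0]
force: [0.2, 0.2, -0.3]
opening: 0.0236
gripper_force: 30.0
```

>>> move_arm --motion '[[[0,0,0.5],[0,0,0],1],[[0,0,1],[0,0,0],1],[[0,0,1],[0,0,0],1],[[0,0,1],[0,0,0],1],[[0,0,1],[0,0,0],1]]'

```text
clock: 16.23
tool_pos: [0.5325, 0.2908, 0.2693]
orientation: [180.0, 0.1, 180.0]
force: [-0.8, -0.7, 5.6]
opening: 0.0236
gripper_force: 30.0
```

>>> move_arm --motion '[[[0,0,0.3],[0,0,0],1],[[0,0,0.3],[0,0,0],1],[[0,0,0.3],[0,0,0],1],[[0,0,0.3],[0,0,0],1],[[0,0,0.3],[0,0,0],1],[[0,0,0.3],[0,0,0],1],[[0,0,0.3],[0,0,0],1],[[0,0,0.3],[0,0,0],1]]'

```text
clock: 16.9
tool_pos: [0.5326, 0.2907, 0.2693]
orientation: [180.0, 0.1, 180.0]
force: [-0.7, -0.9, 6.8]
opening: 0.0236
gripper_force: 30.0
```

>>> move_arm --motion '[[[0,0,-5],[0,0,0],1],[[0,0,-20],[0,0,0],1],[[0,0,-45],[0,0,0],1],[[0,0,-70],[0,0,0],1],[[0,0,-90],[0,0,0],1],[[-10,-10,-100],[0,0,0],1],[[-20,-30,-105],[0,0,0],1],[[-35,-50,-105],[0,0,0],1],[[-50,-75,-105],[0,0,0],1],[[-65,-100,-105],[0,0,0],1]]'

```text
clock: 17.73
tool_pos: [0.5975, 0.19, 0.373]
orientation: [180.0, -0.0, -180.0]
force: [0.9, 0.5, -0.4]
opening: 0.0233
gripper_force: 30.0
```

>>> move_arm --motion '[[[-15,-25,0],[0,0,0],1],[[-30,-50,0],[0,0,0],1],[[-45,-75,0],[0,0,0],1],[[-57,-100,0],[0,0,0],1],[[-67,-120,0],[0,0,0],1],[[-72,-135,0],[0,0,0],1],[[-74,-145,0],[0,0,0],1],[[-74,-149,0],[0,0,0],1],[[-74,-149,0],[0,0,0],1],[[-74,-149,0],[0,0,0],1]]'

```text
clock: 18.57
tool_pos: [0.6708, 0.0423, 0.3734]
orientation: [180.0, 0.0, 180.0]
force: [-0.1, 0.7, -0.1]
opening: 0.024
gripper_force: 30.0
```

>>> move_arm --motion '[[[0,-1,10],[0,0,0],1],[[0,-1,30],[0,0,0],1],[[0,-1,50],[0,0,0],1],[[0,-1,70],[0,0,0],1],[[0,-1,85],[0,0,0],1],[[0,-1,95],[0,0,0],1],[[0,-1,105],[0,0,0],1],[[0,-1,110],[0,0,0],1],[[0,-1,110],[0,0,0],1]]'

```text
clock: 19.32
tool_pos: [0.6708, 0.0409, 0.2621]
orientation: [-180.0, -0.1, 180.0]
force: [-0.6, 0.0, -1.8]
opening: 0.0234
gripper_force: 30.0
```

>>> move_arm --motion '[[[0,0,10],[0,0,0],1],[[0,0,20],[0,0,0],1],[[0,0,32],[0,0,0],1],[[0,0,44],[0,0,0],1],[[0,0,56],[0,0,0],1],[[0,0,65],[0,0,0],1],[[0,0,71],[0,0,0],1],[[0,0,74],[0,0,0],1],[[0,0,74],[0,0,0],1]]'

```text
clock: 20.07
tool_pos: [0.671, 0.0405, 0.1883]
orientation: [-180.0, -0.1, 180.0]
force: [0.7, 0.3, -1.8]
opening: 0.0235
gripper_force: 30.0
```

Look before letting go.

>>> move_arm --motion '[[[0,0,1],[0,0,0],1],[[0,0,2],[0,0,0],1],[[0,0,3],[0,0,0],1],[[0,0,3],[0,0,0],1],[[0,0,3],[0,0,0],1]]'

```text
clock: 20.48
tool_pos: [0.6712, 0.0406, 0.1865]
orientation: [180.0, 0.0, 180.0]
force: [0.5, 0.4, -1.6]
opening: 0.0238
gripper_force: 30.0
```

Run:
```python
from plant import ctrl
from h import *
s=ctrl.snapshot("scene")
cv2.imwrite("pics/s6.png",cv2.resize(s["color"][220:370,200:400],None,fx=4,fy=4,interpolation=2))
```

```text
(no output)
```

View pics/s6.png

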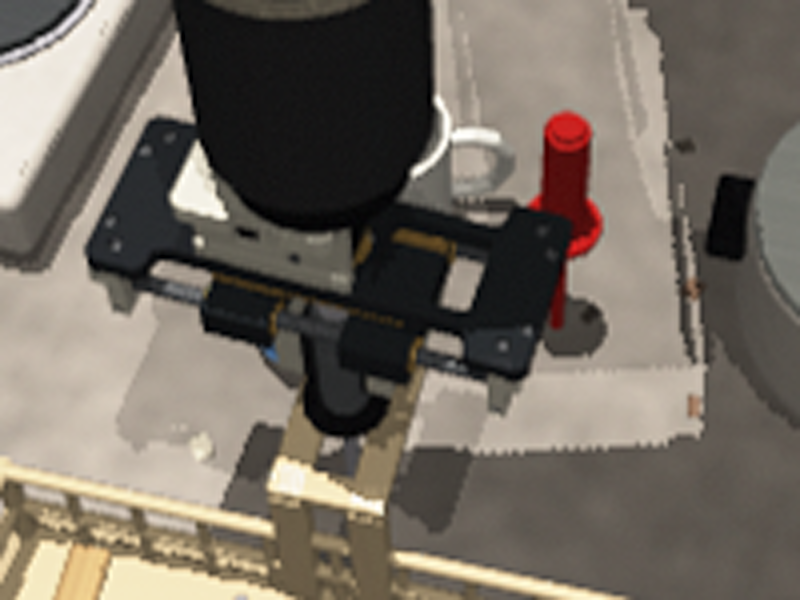

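The collar is at crop (345,405), back on the prongs as at the start. Lowering the last 1–2 mm and releasing.

>>> move_arm --motion '[[[0,0,0.5],[0,0,0],1],[[0,0,1],[0,0,0],1],[[0,0,1],[0,0,0],1],[[0,0,1],[0,0,0],0.8],[[0,0,1],[0,0,0],0.72],[[0,0,1],[0,0,0],0.68],[[0,0,1],[0,0,0],0.6],[[0,0,1],[0,0,0],0.4],[[0,0,1],[0,0,0],0.2],[[0,0,1],[0,0,0],0]]'

```text
clock: 21.37
tool_pos: [0.6712, 0.0406, 0.1853]
orientation: [180.0, 0.0, 180.0]
force: [-0.1, 0.3, -0.4]
opening: 0.0496
gripper_force: 0.0
```

>>> move_arm --motion '[[[0,0,0],[0,0,0],0],[[0,0,0],[0,0,0],0],[[0,0,0],[0,0,0],0],[[0,0,0],[0,0,0],0],[[0,0,0],[0,0,0],0],[[0,0,0],[0,0,0],0]]'

```text
clock: 21.87
tool_pos: [0.6712, 0.0406, 0.1852]
orientation: [-180.0, -0.0, 180.0]
force: [0.1, -0.9, -0.1]
opening: 0.0861
gripper_force: 0.0
```

>>> move_arm --motion '[[[0,0,-8],[0,0,0],0],[[0,0,-25],[0,0,0],0],[[0,0,-50],[0,0,0],0],[[0,0,-75],[0,0,0],0],[[0,0,-100],[0,0,0],0],[[0,0,-120],[0,0,0],0],[[15,0,-130],[0,0,0],0],[[35,-20,-130],[0,0,0],0],[[60,-40,-130],[0,0,0],0],[[60,-40,-130],[0,0,0],0]]'

```text
clock: 22.7
tool_pos: [0.608, -0.0016, 0.3173]
orientation: [180.0, 0.1, 179.9]
force: [0.6, 0.7, 1.1]
opening: 0.0875
gripper_force: 0.0
```

Run:
```python
from plant import ctrl
from h import *
s=ctrl.snapshot("scene")
cv2.imwrite("pics/s7.png",cv2.resize(s["color"][220:370,200:400],None,fx=4,fy=4,interpolation=2))
print(ctrl.get_obs()["clock"])
```

```text
22.75
```

View pics/s7.png

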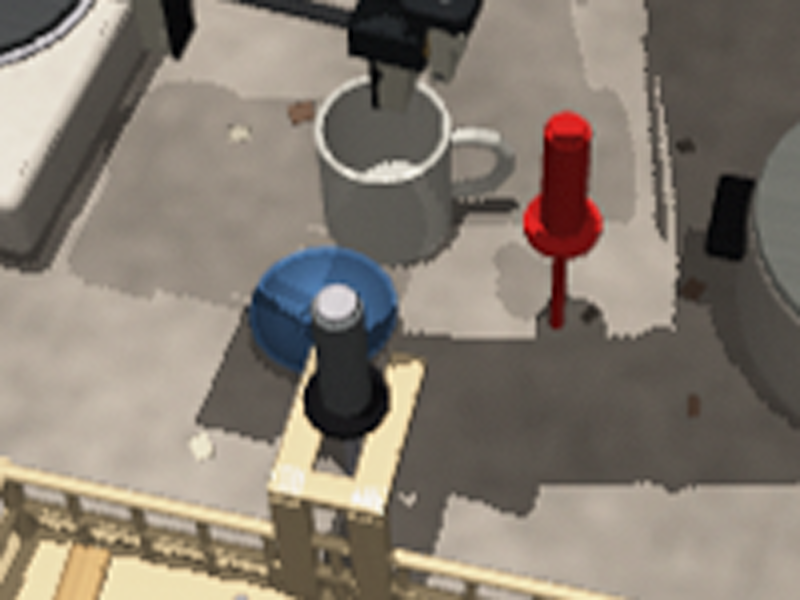

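The tester hangs upright, collar on the prongs at crop (346,400); the mug and dish are unmoved and the gripper is clear.

```bash
python3 -c "
from plant import ctrl
print(ctrl.close_job())"
```

```text
the job is handed in; nothing more can be done
None
```

I touched the tester to the hot plate screw and then the cooker screw (about 9 N and 7 N, over 0.6 s each), hung it back upright in the fork and let go at about 23 s, with the mug and dish not disturbed; the job is handed in, but no verdict was returned.

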